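Tap the jig bar down onto its parallels

TASK

The steel jig bar in the small vise has ridden up off the two steel parallel strips under its ends. With the brass drift, gently tap or press it down, without a hard blow, until both strips are pinched tight under it and no longer slide, leaving the strips where they lie. Then stand the drift back upright on the bench, clear of the vise, and leave the other things alone.

Things in the scene. Friction and masses are not known exactly. Their poses are not given: they have to be found in the camera images.
- vise: grey low vise bolted, tightened, on a plywood board (190 by 250 mm, 4 to 24 mm thick) on the bench. Origin: vise's underside (the board's top) under the middle of the jaws; y runs along jaws and bar, x is the clamping direction (screw to -x, reaching 125 mm). Steel sole 50 (x) by 224 mm (y), top 35 mm above the origin, carries the strips. Jaws: 70 mm long in y, 85 mm over both in x, top 74 mm up
- bar: steel bar in the jaws, 24 (x) by 120 (y) by 30 mm tall, flat on top. Origin: centre of its underside, 51 mm above the vise's origin when seated (top 81 mm); it starts 5 to 10 mm higher, rocked up to 3.5 degrees, either end high. It only sinks, rises and rocks end to end, gripped by the jaws: about 8 N pushes it down, it stays where left. A push or blow over 34 N by the drift bruises it
- tap_a (a point): tapping point on the bar's top face, 25 mm towards the vise's +y (strip_a's side) from the bar's middle. On the strips the bar comes up hard; just resting there is not enough: a firm push of 22 to 26 N here, at tap_b, and last in the middle between them leaves both strips pinched. Pushes nearer the bar's ends see-saw it and slacken the far strip
- tap_b (a point): the same, 25 mm towards the vise's -y (strip_b's side). Sink at some 10 mm/s: much faster, the jolt as the bar meets a strip can pass the bruising limit
- strip_a: loose steel parallel strip, 12 mm (x) by 70 mm (y) by 16 mm tall, lying on the vise's sole under the bar's +y end and standing out about 37 mm beyond it. Origin: centre of its underside
- strip_b: the same strip under the bar's -y end
- drift: tapping drift standing loose on the bench: round white nylon foot 28 mm across and 30 mm tall, above it a round brass shank 22 mm across up to 105 mm. About 0.3 kg. Origin: centre of the foot's underside; z up along the shank. Only its foot may press the bar, not the fingers
- pliers: blue-handled long-nose pliers lying flat on the bench, 135 mm long, not to be disturbed
- track: finished piece of model track, 200 by 34 by 8 mm, lying on the bench, not to be disturbed
- tray: shallow clear tray of small parts, 85 by 110 by 18 mm, not to be disturbed
Not all that is in view belongs to the job. Of the things like the drift, leave any that is purple; of the rest the smaller one is meant.

How it is judged:
On the way, in this order (a step that is already met when the one before it is completed fails the run):
1. the drift's foot presses on the bar (contact force between drift and bar above 3 N), for 0.02 s.
2. with the drift off the bar, both strips stay pinched under it (over 3.5 N on each) (contact force between bar and strip_a above 3.5 N and contact force between bar and strip_b above 3.5 N and contact force between drift and bar below 0.1 N), for 0.3 s.
At the end, for the whole second after the job is handed in: both strips are pinched under the bar (more than 3.5 N on each) and lie within 8 mm of where they lay at the start; the drift stands upright (within 0.1 rad), released and at rest on the bench, not touching the vise or the strips (contact force between bar and strip_a above 3.5 N and contact force between bar and strip_b above 3.5 N and distance of each of strip_a, strip_b from where it was at the start of the episode below 0.008 m and angle between drift's own z axis and vertical below 0.1 rad and height (world z) of drift below 0.006 m and linear speed of drift below 0.02 m/s and contact force between drift and vise below 0.1 N and contact force between drift and strip_a below 0.1 N and contact force between drift and strip_b below 0.1 N).
It fails at once if the drift pressed or struck the bar with more than 34 N (contact force between drift and bar above 34 N).
It fails at once if the bar was pushed with the fingers or the gripper instead of the drift (contact force between any of the fingers, the arm and bar above 2 N).
It fails at once if the pliers, the track or the tray was moved by more than 20 mm (distance of any of pliers, track, tray from where it was at the start of the episode above 0.02 m).
It also fails if it takes over 67 s, if anything falls off the work surface, if the arm or the gripper's body presses on something with over 40 N, if the wrist force passes 120 N, or if a joint passes its speed limit or range.

ROBOT

A 6-joint arm with a two-finger parallel gripper is mounted at the origin on the work surface. World frame = base frame: x ahead of the robot, y to its left, z up, the work surface at z = 0. Lengths are in m, angles in rad, forces in N, time in s.
With the tool pointing down it reaches from about 0.3 to 0.875 m from the base axis. Payload 6.4 kg.
Tool frame: the origin (TCP) lies on the centre line of the jaws, within the pads' length; the fingertips stand 25 mm ahead of it and the grasp point (between the pads) lies 6 mm ahead of it; z points along the fingers, y is the line along which they close (so a half turn about z gives the same grasp; the last joint's range is limited). The gripper opens to 85 mm and grips with 20 to 120 N. Pads are 22 mm wide; open, the fingers measure 114 mm over their backs; the gripper's body (76 mm by 85 mm) begins 54 mm behind the grasp point. The pads swing forward as they close: fully open they stand 13 mm farther back than shut.
Start: joints at [-1.383, 0.181, 1.607, -0, 1.354, -0.206], TCP at [0.221, -0.531, 0.227] pointing down, gripper open.
Joint ranges: [-2.99, 2.99], [-0.89, 2.07], [0.3, 2.58], [-1.14, 4.28], [0, 2.63], [-3.12, 3.12]. Speed limits (rad/s): [2.57, 2.57, 3.01, 3.14, 3.14, 3.14].

INTERFACE

Orientations are given as a unit quaternion [w, x, y, z].
In Python, from bench import get_obs, camera, hand_in, spot_in gives the robot as it stands.
- The arm moves only by the shell command python3 -m jog 'ROWS'. ROWS is JSON, one flat list of numbers, 7 for each row, row after row: the shift along the tool's x, y, z in m, then the turn, a rotation vector about the tool's x, y, z in rad, then the closure, from 0 (fully open) to 1 (shut). A call has 1 to 20 rows; each row is the pose to reach, as a shift and turn from the pose commanded when the call began, along the tool's axes at that moment; what a row does not reach only later rows make up. A row lasts 1/8 s, in which the tool goes at most 62.5 mm and 10.7 degrees, less where a joint would pass 70% of its speed; a pose out of reach is approached as far as the arm can. A call with a gripper value outside its range is refused whole. The fingers move at their own pace and stop on an object; the grip force is fixed at half the most. Time passes only in rows, so rows that repeat a pose let the fingers close. It gives the time, the measured TCP pose, the force, the opening and the grip force at its end, in the units of the state.
- get_obs(): the state, without advancing time (a new reading comes with each control period).
- camera(name): name is "scene" or "top" or "wrist"; returns a dict with "frame" (480x640x3 uint8, red, green, blue), "mtx" (3x3 intrinsics, pixels), "distortion" ([k1, k2, p1, p2, k3] as OpenCV has them; the pictures are not rectified), "extrinsics" (4x4, takes a point from camera to world coordinates). Camera axes: x right, y up, looking along -z (the intrinsics and any distortion apply to the point x, -y, -z); pixel columns grow to the right and rows downward; lengths in m; the calibration is good to about 2 mm. A picture is of the moment at which its call begins. There is no depth.
- hand_in(): hands the job in; it is judged then, once.
Trained networks look in a picture, given as the dict that the camera call returned (one of the last four; its "shot" number tells which), for a name from the list of things; names that differ only in an ending like _2 or _b are one class to them, and where a whole thing is asked for, a point or a joint stands for the part that bears it (a point fixed in the world has none). Each returns a list of dicts, best first, with "confidence" (0 to 1); they miss things now and then, are a little off and sometimes report something else, mostly with a low value. They report only what shows in the picture. A call takes as long as a camera call. They do not tell look-alikes from the thing itself.
- spot_in(picture, name): "xyz" ([x, y, z] in m, in world coordinates, good to about 4 mm: the middle of the surface that is visible of it).
The state is a dict: "time_s": time; "q": joint angles; "dq": joint speeds; "joint_efforts": joint torques, N m; "eef_pos": TCP position; "eef_rot": TCP orientation; "wrist_force": force on the tool from outside, world axes, zero at the start; "torque": the same for the moment, N m; "opening": opening from 0.0 (shut) to 1.0 (fully open); "grasp_force": force on a finger pad.
Only numpy, scipy, OpenCV 4.12 (cv2) and the standard library are available. Lean on these libraries where they do the work, as an engineer would, in place of code of your own. Each camera call takes 0.05 s, during which the arm holds its last target. There are 200 camera calls.

## Working session

There is one attempt and no reset: what is moved stays moved. The work goes in short steps, Python scripts to look and compute and a shell command to move; the robot and the scene stay as the last step left them, time stands still between calls to the robot, and variables do not carry over. Pictures are saved under pics/ and viewed, at most 10 in all, crops included, and the job is handed in when it is done.

```bash
mkdir -p pics
python3 - <<'E'
from bench import *
import cv2,numpy as np
o=get_obs();print({k:np.round(v,3).tolist() for k,v in o.items()})
for n in ["scene","top"]:
    p=camera(n);cv2.imwrite(f"pics/{n}0.png",p["frame"][:,:,::-1])
    print(n,np.round(p["mtx"],1).tolist(),np.round(p["extrinsics"],3).tolist(),p["distortion"])
    for t in ["vise","bar","tap_a","strip_a","drift","pliers","track","tray"]:
        print(t,[(np.round(d["xyz"],3).tolist(),round(d["confidence"],2)) for d in spot_in(p,t)[:4]])
E
```

```text
{'time_s': 0.0, 'q': [-1.383, 0.182, 1.608, -0.0, 1.354, -0.206], 'dq': [-0.0, -0.0, 0.001, 0.0, -0.001, 0.001], 'joint_efforts': [-0.001, -44.488, -35.134, -0.0, 0.009, 0.0], 'eef_pos': [0.221, -0.53, 0.226], 'eef_rot': [-0.001, 0.981, 0.196, -0.0], 'wrist_force': [0.57, 0.461, -0.17], 'torque': [0.053, 0.016, 0.027], 'grasp_force': 0.0, 'opening': 0.995}
scene [[489.7, 0.0, 323.7], [0.0, 489.7, 239.9], [0.0, 0.0, 1.0]] [[0.117, -0.843, 0.525, 1.024], [0.993, 0.097, -0.066, -0.045], [0.004, 0.529, 0.849, 0.934], [0.0, 0.0, 0.0, 1.0]] [-0.04516097  0.          0.          0.          0.        ]
vise [([0.506, -0.032, 0.022], 0.97)]
bar [([0.496, -0.034, 0.098], 0.79)]
tap_a [([0.496, -0.035, 0.101], 0.59), ([0.508, -0.029, 0.022], 0.35)]
strip_a [([0.52, 0.03, 0.059], 0.59), ([0.469, -0.102, 0.056], 0.44)]
drift [([0.51, 0.276, 0.061], 0.86), ([0.577, 0.305, 0.086], 0.73), ([0.447, 0.264, 0.084], 0.57)]
pliers [([0.512, 0.426, 0.013], 0.79)]
track [([0.631, -0.371, 0.007], 0.57)]
tray [([0.41, -0.372, 0.004], 0.56), ([0.495, -0.037, 0.099], 0.43)]
top [[470.9, 0.0, 313.9], [0.0, 470.9, 243.9], [0.0, 0.0, 1.0]] [[0.018, 0.982, -0.187, 0.334], [-1.0, 0.016, -0.013, 0.024], [-0.01, 0.187, 0.982, 1.055], [0.0, 0.0, 0.0, 1.0]] [-0.03798269  0.          0.          0.          0.        ]
vise [([0.465, -0.028, 0.012], 0.55)]
bar [([0.49, -0.033, 0.095], 0.75)]
tap_a [([0.487, -0.034, 0.096], 0.68)]
strip_a [([0.502, 0.427, 0.011], 0.65), ([0.462, -0.106, 0.061], 0.46)]
drift [([0.562, 0.308, 0.097], 0.76), ([0.431, 0.26, 0.113], 0.74), ([0.495, 0.277, 0.072], 0.57)]
pliers [([0.503, 0.428, 0.01], 0.68), ([0.489, -0.033, 0.096], 0.34)]
track [([0.629, -0.371, 0.002], 0.78)]
tray [([0.41, -0.376, 0.006], 0.94)]
```

View pics/scene0.png

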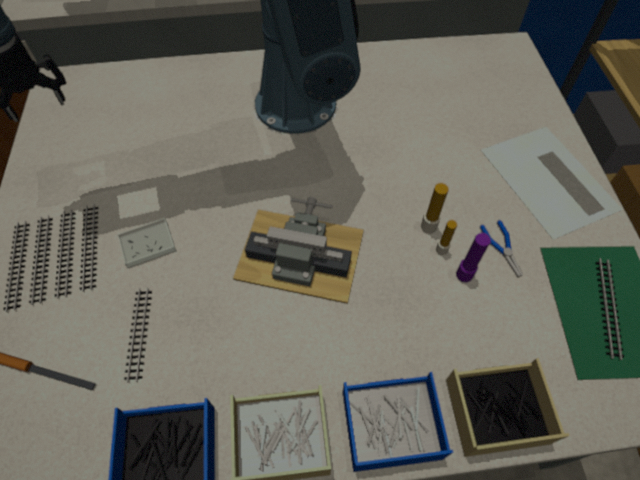

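View pics/top0.png

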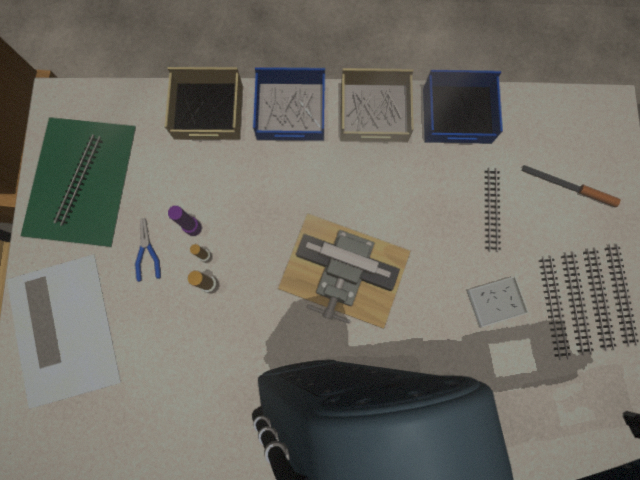

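The scene shows the drift wanted, the smaller brass one, at about (447,235), between the big brass one (437,203) and the purple one (473,258). The vise is at (300,255). In the top view the drift is at (200,253) and the bar runs from (306,240) to (390,275). Next I'll crop these for precision.

```bash
cat > h.py <<'E'
import cv2,numpy as np
def ray(p,uv):
    u=cv2.undistortPoints(np.array([[uv]],float),p["mtx"],np.array(p["distortion"]))[0,0]
    E=np.array(p["extrinsics"]);d=E[:3,:3]@np.array([u[0],-u[1],-1.]);return E[:3,3],d
def onz(p,uv,z):
    c,d=ray(p,uv);return c+d*(z-c[2])/d[2]
def proj(p,X):
    E=np.array(p["extrinsics"]);q=E[:3,:3].T@(np.array(X,float)-E[:3,3])
    return cv2.projectPoints(np.array([[q[0],-q[1],-q[2]]]),np.zeros(3),np.zeros(3),p["mtx"],np.array(p["distortion"]))[0][0,0]
def tri(obs):
    A=np.zeros((3,3));b=np.zeros(3)
    for p,uv in obs:
        c,d=ray(p,uv);d=d/np.linalg.norm(d);M=np.eye(3)-np.outer(d,d);A+=M;b+=M@c
    X=np.linalg.solve(A,b);return X,[np.round(proj(p,X)-uv,1).tolist() for p,uv in obs]
E
python3 - <<'E'
import cv2,numpy as np
a=cv2.imread("pics/scene0.png");b=cv2.imread("pics/top0.png")
c=lambda i,x,y,w,h,s:cv2.resize(i[y:y+h,x:x+w],(w*s,h*s),interpolation=cv2.INTER_CUBIC)
r1=np.hstack([c(a,235,205,130,100,3),c(b,275,210,136,100,3)])
r2=np.hstack([c(a,415,175,80,112,2),c(a,435,215,30,40,5)[:224],])
r2=np.hstack([c(a,420,175,75,75,4)[:300],c(b,160,200,60,75,4)])
W=r1.shape[1];r2=np.hstack([r2,np.zeros((300,W-r2.shape[1],3),np.uint8)])
cv2.imwrite("pics/crop1.png",np.vstack([r1,r2]))
print(W)
E
```

```text
Traceback (most recent call last):
ValueError: all the input array dimensions except for the concatenation axis must match exactly, but along dimension 0, the array at index 0 has size 224 and the array at index 1 has size 200
```

Run:
```python
import cv2,numpy as np
a=cv2.imread("pics/scene0.png");b=cv2.imread("pics/top0.png")
c=lambda i,x,y,w,h,s:cv2.resize(i[y:y+h,x:x+w],(w*s,h*s),interpolation=cv2.INTER_CUBIC)
r1=np.hstack([c(a,235,205,130,95,3),c(b,275,210,136,95,3)])
r2=np.hstack([c(a,420,175,75,75,4),c(b,160,200,60,75,4)])
W=r1.shape[1];r2=np.hstack([r2,np.zeros((300,W-r2.shape[1],3),np.uint8)])
cv2.imwrite("pics/crop1.png",np.vstack([r1,r2]))
```

```text
(no output)
```

View pics/crop1.png

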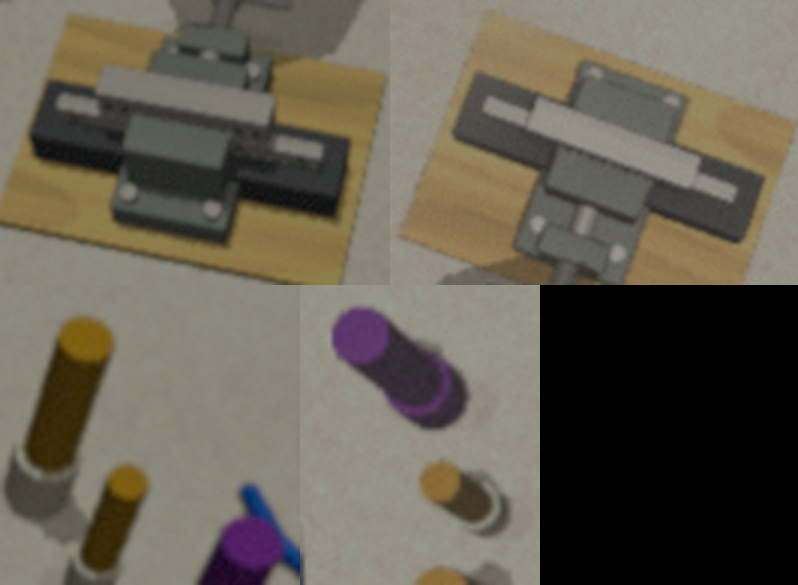

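The crop shows the bar's four top corners in both views and the tops of the drift and its neighbours. I'll triangulate them.

```bash
cat > m.py <<'E'
from bench import *;from h import *
s=camera("scene");t=camera("top")
S=lambda x,y,s_=3,ox=235,oy=205:((x+.5)/s_-.5+ox,(y+.5)/s_-.5+oy)
P={}
for n,a,b in [("+yfar",(271,125),(145,98)),("+ynear",(275,96),(138,126)),("-yfar",(97,97),(311,156)),("-ynear",(102,67),(303,186))]:
    P[n],r=tri([(s,S(*a)),(t,S(*b,3,275,210))]);print(n,P[n].round(4),r)
X,r=tri([(s,S(128,197,4,420,175)),(t,S(141,197,4,160,200))]);print("drift top",X.round(4),r)
X,r=tri([(s,S(252,259,4,420,175)),(t,S(61,50,4,160,200))]);print("purple",X.round(4),r)
print("big",onz(s,S(85,55,4,420,175),.16))
A=(P["+yfar"]+P["+ynear"])/2;B=(P["-yfar"]+P["-ynear"])/2
print("mid",(A+B)/2,"dir",A-B,np.degrees(np.arctan2(*(A-B)[:2])),np.linalg.norm(A-B))
E
python3 m.py
```

```text
+yfar [0.52   0.0194 0.0945] [[-0.6, 0.0], [-0.6, -0.1]]
+ynear [0.4997 0.0242 0.0979] [[-0.7, 0.0], [-0.7, -0.1]]
-yfar [ 0.4819 -0.0954  0.0905] [[-0.8, -0.0], [-0.8, -0.1]]
-ynear [ 0.4605 -0.0898  0.0942] [[-0.5, -0.0], [-0.5, -0.0]]
drift top [0.5006 0.2839 0.1014] [[-0.5, 0.1], [-0.5, -0.1]]
purple [0.568  0.3183 0.142 ] [[-0.5, 0.1], [-0.4, -0.1]]
big [0.4514213  0.26204816 0.16      ]
mid [ 0.4905333  -0.03539224  0.09425497] dir [0.03869019 0.11441279 0.00388761] 18.683641063743046 0.12084010210543768
```

```bash
python3 -m jog '[0.57,-0.644,0,0,0,0,0, 0.57,-0.644,0,0,0,0,0, 0.57,-0.644,0,0,0,0,0, 0.57,-0.644,0,0,0,0,0, 0.57,-0.644,0,0,0,0,0, 0.57,-0.644,0,0,0,0,0, 0.57,-0.644,0,0,0,0,0, 0.57,-0.644,0,0,0,0,0, 0.57,-0.644,0,0,0,0,0, 0.57,-0.644,0,0,0,0,0, 0.57,-0.644,0,0,0,0,0, 0.57,-0.644,0,0,0,0,0, 0.57,-0.644,0,0,0,0,0, 0.57,-0.644,0,0,0,0,0, 0.57,-0.644,0,0,0,0,0, 0.57,-0.644,0,0,0,0,0, 0.57,-0.644,0,0,0,0,0, 0.57,-0.644,0,0,0,0,0]'
cat > look.py <<'E'
import sys
from bench import *;from h import *
o=get_obs();print({k:np.round(o[k],4).tolist() for k in ["time_s","q","eef_pos","eef_rot","wrist_force","opening"]})
p=camera("wrist");cv2.imwrite(sys.argv[1],p["frame"][:,:,::-1])
print(np.round(p["mtx"],1).tolist(),np.round(p["extrinsics"],3).tolist(),p["distortion"])
for n in ["drift","bar"]:
  print([(np.round(d["xyz"],4).tolist(),round(d["confidence"],2)) for d in spot_in(p,n)])
import pickle;pickle.dump({k:np.array(p[k]) for k in("mtx","extrinsics","distortion")},open(sys.argv[1]+".pkl","wb"))
E
python3 look.py pics/w1.png
```

```text
time_s: 3.25
eef_pos: [0.5, 0.2814, 0.227]
eef_rot: [0.0, 0.981, 0.195, 0.0]
wrist_force: [-0.1, 0.3, -0.3]
opening: 0.999
grasp_force: 0.0
{'time_s': 3.25, 'q': [0.3059, 0.1774, 1.6102, -0.0001, 1.3536, 1.4844], 'eef_pos': [0.5, 0.2814, 0.227], 'eef_rot': [0.0, 0.9808, 0.1949, 0.0002], 'wrist_force': [-0.0872, 0.2894, -0.2541], 'opening': 0.9994}
[[406.8, 0.0, 313.2], [0.0, 406.8, 239.9], [0.0, 0.0, 1.0]] [[0.381, 0.88, 0.285, 0.573], [-0.925, 0.362, 0.117, 0.312], [-0.001, -0.308, 0.951, 0.375], [0.0, 0.0, 0.0, 1.0]] [-0.07584116  0.          0.          0.          0.        ]
[([0.4496, 0.2732, 0.1146], 0.81), ([0.503, 0.2863, 0.1016], 0.67)]
[([0.5014, 0.0074, 0.096], 0.85)]
```

View pics/w1.png

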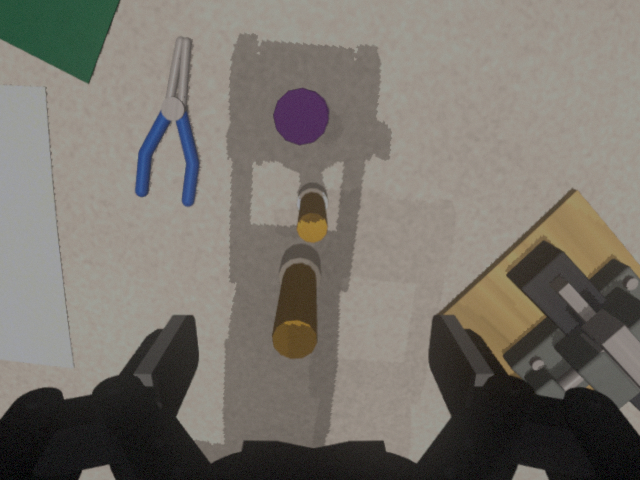

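The wrist view shows the drift's top at (312.5,230.5) and its foot at about (312,190). The big brass top is at (295,339) and the purple top at (301,116).

Run:
```python
from h import *;import pickle
p=pickle.load(open("pics/w1.png.pkl","rb"))
print(onz(p,(312.5,230.5),.105),onz(p,(312.5,230.5),.101))
for z in(.13,.15):print(z,onz(p,(295,339),z),onz(p,(301,116),z))
# big foot: 
print(onz(p,(300,262),.03))
from scipy.spatial.transform import Rotation as R
r=R.from_quat([.9808,.1949,.0002,0]).as_matrix()
print(r.T@(np.array(onz(p,(312.5,230.5),.105))-[.5,.2814,.105]))
```

```text
[0.49847872 0.28172738 0.105     ] [0.49737045 0.28128096 0.101     ]
0.13 [0.42859439 0.26599665 0.13      ] [0.56690817 0.31700755 0.13      ]
0.15 [0.44041455 0.26974272 0.15      ] [0.56742205 0.3165838  0.15      ]
[0.44581565 0.27250643 0.03      ]
[-1.28053380e-03 -8.84146140e-04 -5.71332985e-07]
```

```bash
python3 -m jog '[0,-0.001,0.05,0,0,0,0, 0,-0.001,0.09,0,0,0,0, 0,-0.001,0.12,0,0,0,0, 0,-0.001,0.131,0,0,0,0, 0,-0.001,0.131,0,0,0,0, 0,-0.001,0.131,0,0,0,0.3, 0,-0.001,0.131,0,0,0,0.5, 0,-0.001,0.131,0,0,0,0.7, 0,-0.001,0.131,0,0,0,0.9, 0,-0.001,0.131,0,0,0,1, 0,-0.001,0.131,0,0,0,1, 0,-0.001,0.131,0,0,0,1, 0,-0.001,0.131,0,0,0,1, 0,-0.001,0.131,0,0,0,1]'
```

```text
time_s: 5.15
eef_pos: [0.5002, 0.2835, 0.0966]
eef_rot: [-0.0, 0.981, 0.196, 0.001]
wrist_force: [-0.3, -0.8, 5.9]
opening: 0.207
grasp_force: 58.6
```

```bash
python3 -m jog '[0,0,-0.03,0,0,0,1, 0,0,-0.08,0,0,0,1, 0,0,-0.13,0,0,0,1, 0,0,-0.16,0,0,0,1, -0.02,0.04,-0.16,0,0,0,1, -0.04,0.09,-0.16,0,0,0,1, -0.06,0.14,-0.16,0,0,0,1, -0.08,0.19,-0.16,0,0,0,1, -0.1,0.24,-0.16,0,0,0,1, -0.115,0.272,-0.16,0,0,0,1, -0.115,0.272,-0.16,0,0,0,1, -0.115,0.272,-0.14,0,0,0,1, -0.115,0.272,-0.14,0,0,0,1, -0.115,0.272,-0.14,0,0,0,1, -0.115,0.272,-0.14,0,0,0,1]'
python3 - <<'E'
from bench import *;from h import *
a=camera("scene");b=camera("top")
c=lambda i,x,y,w,h,s:cv2.resize(i["frame"][y:y+h,x:x+w,::-1],(w*s,h*s),interpolation=cv2.INTER_CUBIC)
cv2.imwrite("pics/c2.png",np.hstack([c(a,230,130,135,160,3),c(b,275,190,130,160,3)]))
E
```

```text
time_s: 7.02
eef_pos: [0.4981, -0.0116, 0.2364]
eef_rot: [0.0, 0.981, 0.196, 0.0]
wrist_force: [1.2, -0.0, -3.0]
opening: 0.202
grasp_force: 59.1
```

View pics/c2.png

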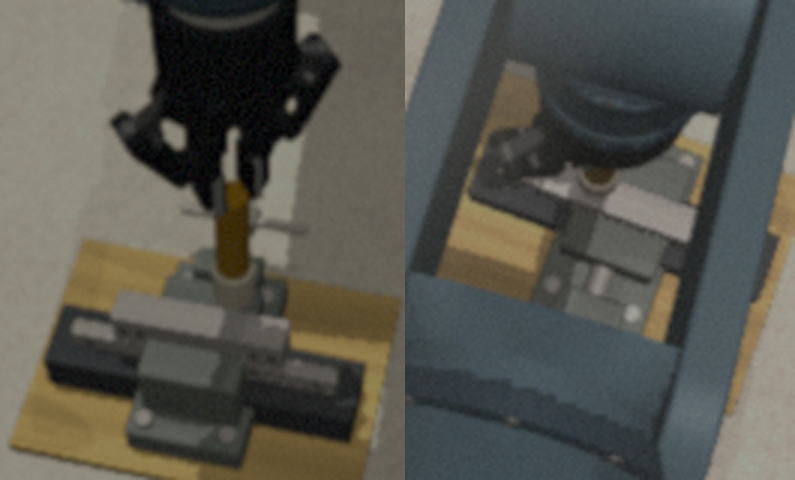

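The drift is held upright over the +y half of the bar: its foot is at crop (235,290) and the bar's top is below it. Now I'll descend gently.

```bash
python3 -m jog '[0,0,0.012,0,0,0,1, 0,0,0.022,0,0,0,1, 0,0,0.028,0,0,0,1, 0,0,0.0292,0,0,0,1, 0,0,0.0304,0,0,0,1, 0,0,0.0316,0,0,0,1, 0,0,0.0328,0,0,0,1, 0,0,0.034,0,0,0,1, 0,0,0.0352,0,0,0,1, 0,0,0.0364,0,0,0,1, 0,0,0.0376,0,0,0,1, 0,0,0.0388,0,0,0,1]'
```

```text
time_s: 8.62
eef_pos: [0.4977, -0.012, 0.1968]
eef_rot: [0.0, 0.981, 0.196, -0.0]
wrist_force: [0.3, -0.4, -3.3]
opening: 0.204
grasp_force: 59.1
```

```bash
python3 -m jog '[0,0,0.001,0,0,0,1, 0,0,0.002,0,0,0,1, 0,0,0.003,0,0,0,1, 0,0,0.004,0,0,0,1]'; python3 -m jog '[0,0,0.001,0,0,0,1, 0,0,0.002,0,0,0,1]'
```

```text
time_s: 9.12
eef_pos: [0.4985, -0.0122, 0.194]
eef_rot: [0.0, 0.981, 0.196, 0.001]
wrist_force: [-0.8, -0.4, 4.3]
opening: 0.203
grasp_force: 60.2
time_s: 9.38
eef_pos: [0.4981, -0.0121, 0.1913]
eef_rot: [0.0, 0.981, 0.196, 0.0]
wrist_force: [0.2, -1.4, 6.0]
opening: 0.205
grasp_force: 60.3
```

```bash
for i in 1 2; do python3 -m jog '[0,0,0.001,0,0,0,1, 0,0,0.002,0,0,0,1]'|grep -E 'pos|wrist'; done
```

```text
eef_pos: [0.4979, -0.0121, 0.189]
wrist_force: [0.4, -0.6, 4.9]
eef_pos: [0.4978, -0.012, 0.1868]
wrist_force: [-0.2, -0.3, 4.7]
```

```bash
python3 -m jog '[0,0,0.001,0,0,0,1]'|grep -E 'pos|wrist';python3 -m jog '[0,0,0.001,0,0,0,1]'|grep -E 'pos|wrist'
```

```text
eef_pos: [0.498, -0.012, 0.1862]
wrist_force: [0.8, 0.7, 9.4]
eef_pos: [0.4986, -0.0121, 0.1861]
wrist_force: [-1.2, -0.6, 14.8]
```

```bash
python3 -m jog '[0,0,-0.004,0,0,0,1, 0,0,-0.016,0,0,0,1, -0.017,0.019,-0.018,0,0,0,1, -0.033,0.0375,-0.018,0,0,0,1, -0.033,0.0375,-0.018,0,0,0,1, -0.033,0.0375,-0.014,0,0,0,1, -0.033,0.0375,-0.012,0,0,0,1, -0.033,0.0375,-0.011,0,0,0,1]'|grep -E 'time|pos|wrist'; python3 -m jog '[0,0,0.001,0,0,0,1, 0,0,0.002,0,0,0,1, 0,0,0.003,0,0,0,1]'|grep -E 'pos|wrist'
 python3 -m jog '[0,0,0.001,0,0,0,1, 0,0,0.002,0,0,0,1]'|grep -E 'pos|wrist'
 python3 -m jog '[0,0,0.001,0,0,0,1]'|grep -E 'pos|wrist'
```

```text
time_s: 11.12
eef_pos: [0.4815, -0.0586, 0.1955]
wrist_force: [0.7, -0.6, -2.9]
eef_pos: [0.4817, -0.0592, 0.1929]
wrist_force: [0.1, -0.1, -3.1]
eef_pos: [0.4816, -0.0593, 0.1909]
wrist_force: [-0.9, -0.6, -3.9]
eef_pos: [0.4816, -0.0593, 0.1898]
wrist_force: [-1.3, 0.6, -3.9]
```

```bash
python3 -m jog '[0,0,0.001,0,0,0,1, 0,0,0.002,0,0,0,1]'|grep -E 'pos|wrist'
 python3 -m jog '[0,0,0.001,0,0,0,1]'|grep -E 'pos|wrist'
 python3 -m jog '[0,0,0.001,0,0,0,1]'|grep -E 'pos|wrist'
```

```text
eef_pos: [0.4816, -0.0593, 0.1878]
wrist_force: [-0.1, -0.4, -4.1]
eef_pos: [0.4816, -0.0593, 0.1868]
wrist_force: [-0.9, -0.2, -3.1]
eef_pos: [0.482, -0.0594, 0.1863]
wrist_force: [0.2, 0.3, 2.6]
```

```bash
python3 -m jog '[0,0,0.001,0,0,0,1]'|grep -E 'pos|wrist'
 python3 -m jog '[0,0,0.001,0,0,0,1]'|grep -E 'pos|wrist'
 python3 -m jog '[0,0,0.001,0,0,0,1]'|grep -E 'pos|wrist'
```

```text
eef_pos: [0.4826, -0.0597, 0.1862]
wrist_force: [-0.6, -0.0, 8.7]
eef_pos: [0.4832, -0.0599, 0.1861]
wrist_force: [-2.4, 1.2, 13.3]
eef_pos: [0.4838, -0.06, 0.1861]
wrist_force: [-2.2, 0.6, 18.2]
```

```bash
python3 -m jog '[0,0,0.0004,0,0,0,1]'|grep -E 'pos|wrist'
 python3 -m jog '[0,0,0.0004,0,0,0,1,0,0,0.0004,0,0,0,1]'|grep -E 'pos|wrist'
```

```text
eef_pos: [0.4841, -0.0601, 0.1861]
wrist_force: [-1.9, 0.6, 17.5]
eef_pos: [0.4843, -0.0601, 0.1861]
wrist_force: [-2.4, 1.7, 17.9]
```

```bash
python3 -m jog '[0,0,0.001,0,0,0,1]'|grep -E 'pos|rot|wrist'
 python3 -m jog '[0,0,0.0004,0,0,0,1,0,0,0.0004,0,0,0,1]'|grep -E 'pos|rot|wrist'
```

```text
eef_pos: [0.485, -0.0603, 0.186]
eef_rot: [0.002, 0.981, 0.196, 0.004]
wrist_force: [-2.3, 1.8, 26.5]
eef_pos: [0.4853, -0.0604, 0.186]
eef_rot: [0.002, 0.981, 0.196, 0.004]
wrist_force: [-3.5, 2.1, 24.2]
```

```bash
python3 -m jog '[0,0,-0.006,0,0,0,1, 0,0,-0.018,0,0,0,1, 0.017,-0.019,-0.018,0,0,0,1, 0.033,-0.0375,-0.018,0,0,0,1, 0.033,-0.0375,-0.014,0,0,0,1, 0.033,-0.0375,-0.009,0,0,0,1, 0.033,-0.0375,-0.007,0,0,0,1]'|grep -E 'time|pos|wrist'
python3 -m jog '[0,0,0.001,0,0,0,1,0,0,0.001,0,0,0,1]'|grep -E 'pos|wrist'
python3 -m jog '[0,0,0.001,0,0,0,1,0,0,0.001,0,0,0,1]'|grep -E 'pos|wrist'
python3 -m jog '[0,0,0.001,0,0,0,1,0,0,0.002,0,0,0,1]'|grep -E 'pos|wrist'
```

```text
time_s: 14.38
eef_pos: [0.4971, -0.0124, 0.1869]
wrist_force: [-0.4, -0.5, -3.1]
eef_pos: [0.4977, -0.0123, 0.1867]
wrist_force: [-0.2, 0.4, -3.4]
eef_pos: [0.4982, -0.0122, 0.1863]
wrist_force: [-0.8, 0.3, 0.6]
eef_pos: [0.4994, -0.0123, 0.1861]
wrist_force: [-2.5, 0.9, 14.1]
```

```bash
python3 -m jog '[0,0,0.0006,0,0,0,1,0,0,0.0006,0,0,0,1]'|grep -E 'pos|wrist'
python3 -m jog '[0,0,0.0005,0,0,0,1,0,0,0.0005,0,0,0,1]'|grep -E 'pos|wrist'
```

```text
eef_pos: [0.4998, -0.0124, 0.1861]
wrist_force: [-2.4, 0.8, 13.8]
eef_pos: [0.5001, -0.0124, 0.1861]
wrist_force: [-2.8, 1.7, 15.8]
```

```bash
python3 -m jog '[0,0,0.0008,0,0,0,1,0,0,0.0008,0,0,0,1]'|grep -E 'pos|wrist'
python3 -c "
from bench import *
import numpy as np
for i in range(4): camera('wrist');o=get_obs();print(o['wrist_force'],o['joint_efforts'])"
```

```text
eef_pos: [0.5006, -0.0124, 0.1861]
wrist_force: [-2.3, 1.8, 18.9]
[-2.93175205  2.62462931 19.23557653] [-5.25568295e-01 -2.72799844e+01 -2.62976289e+01 -2.55128341e-01
 -9.91674028e-01  7.87869567e-06]
[-2.80385561  1.36385048 19.54922321] [-5.24925515e-01 -2.72858852e+01 -2.62979382e+01 -2.55329842e-01
 -9.89326648e-01  7.78352273e-06]
[-2.57030779  0.88203742 18.81181481] [-5.23403026e-01 -2.72888142e+01 -2.62984264e+01 -2.55251415e-01
 -9.88630503e-01 -3.43502165e-05]
[-1.82806644  0.90460985 19.74831964] [-5.23131061e-01 -2.72922063e+01 -2.62984174e+01 -2.55053323e-01
 -9.88434814e-01 -3.88109879e-05]
```

```bash
python3 -m jog '[0,0,0.0003,0,0,0,1,0,0,0.0003,0,0,0,1]'|grep -E 'pos|wrist'
python3 -c "
from bench import *
for i in range(3): camera('wrist');print(get_obs()['wrist_force'])"
```

```text
eef_pos: [0.5008, -0.0125, 0.1861]
wrist_force: [-1.5, 1.3, 20.8]
[-2.80851244  1.48252099 20.37936606]
[-2.72459714  1.63709103 20.59485617]
[-2.35678358  0.99103421 20.69804034]
```

```bash
python3 -m jog '[0,0,-0.006,0,0,0,1, 0,0,-0.014,0,0,0,1, -0.0165,0.0188,-0.014,0,0,0,1, -0.0165,0.0188,-0.012,0,0,0,1, -0.0165,0.0188,-0.008,0,0,0,1, -0.0165,0.0188,-0.006,0,0,0,1,-0.0165,0.0188,-0.005,0,0,0,1,-0.0165,0.0188,-0.004,0,0,0,1,-0.0165,0.0188,-0.003,0,0,0,1,-0.0165,0.0188,-0.002,0,0,0,1,-0.0165,0.0188,-0.001,0,0,0,1,-0.0165,0.0188,-0.001,0,0,0,1]'
python3 -c "
from bench import *
for i in range(3): camera('wrist');print(get_obs()['wrist_force'])"
```

```text
time_s: 17.98
eef_pos: [0.4922, -0.0361, 0.1861]
eef_rot: [0.001, 0.981, 0.196, 0.003]
wrist_force: [-2.6, 1.3, 16.3]
opening: 0.203
grasp_force: 61.9
[-2.16687005  0.77075939 15.97742185]
[-2.75789968  0.9455191  15.89393121]
[-2.92295474  1.12556162 16.83998612]
```

```bash
python3 -m jog '[0,0,0.0005,0,0,0,1,0,0,0.0009,0,0,0,1,0,0,0.0009,0,0,0,1]'|grep wrist
python3 -c "
from bench import *
for i in range(3): camera('wrist');print(get_obs()['wrist_force'])"
```

```text
wrist_force: [-3.4, 1.9, 19.2]
[-2.26959481  1.05783    19.46931682]
[-2.81498256  1.13418701 20.57624029]
[-1.99125849  0.84928333 20.130727  ]
```

```bash
python3 -m jog '[0,0,0.0002,0,0,0,1,0,0,0.0002,0,0,0,1,0,0,-0.003,0,0,0,1,0,0,-0.006,0,0,0,1,0,0,-0.02,0,0,0,1,0,0,-0.05,0,0,0,1,0,0,-0.05,0,0,0,1,-0.005,-0.05,-0.05,0,0,0,1,-0.01,-0.1,-0.05,0,0,0,1,-0.015,-0.15,-0.05,0,0,0,1,-0.02,-0.2,-0.05,0,0,0,1,-0.023,-0.232,-0.05,0,0,0,1,-0.023,-0.232,-0.03,0,0,0,1,-0.023,-0.232,0.01,0,0,0,1,-0.023,-0.232,0.05,0,0,0,1,-0.023,-0.232,0.07,0,0,0,1,-0.023,-0.232,0.078,0,0,0,1,-0.023,-0.232,0.078,0,0,0,1,-0.023,-0.232,0.078,0,0,0,1]'
python3 - <<'E'
from bench import *;from h import *
a=camera("scene");b=camera("top")
cv2.imwrite("pics/c3.png",np.hstack([cv2.resize(a["frame"][150:300,230:430,::-1],None,fx=2,fy=2),cv2.resize(b["frame"][180:330,200:400,::-1],None,fx=2,fy=2)]))
E
```

```text
time_s: 21.02
eef_pos: [0.3803, 0.1699, 0.1045]
eef_rot: [0.0, 0.981, 0.196, 0.001]
wrist_force: [0.7, -0.6, -3.4]
opening: 0.201
grasp_force: 59.4
```

View pics/c3.png

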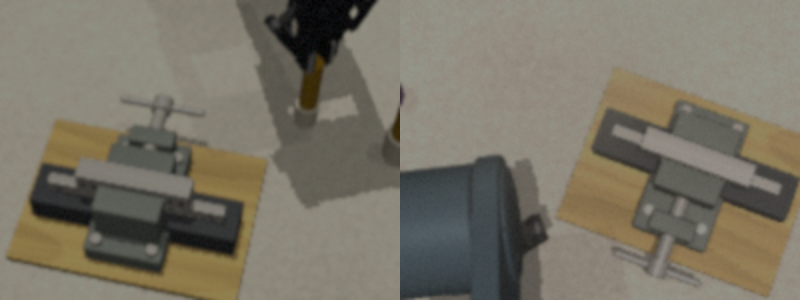

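The bar now lies level with both strips still in place, and the drift hangs upright over clear bench. Next I'll set it down.

```bash
python3 -m jog '[0,0,0.003,0,0,0,1,0,0,0.006,0,0,0,1,0,0,0.0072,0,0,0,1,0,0,0.0077,0,0,0,1,0,0,0.0077,0,0,0,1]'|grep -E 'pos|wrist'; python3 -m jog '[0,0,0.0006,0,0,0,1,0,0,0.0006,0,0,0,1]'|grep -E 'pos|rot|wrist'
```

```text
eef_pos: [0.3802, 0.1699, 0.0966]
wrist_force: [-1.9, -0.6, 5.1]
eef_pos: [0.3807, 0.17, 0.0966]
eef_rot: [0.0, 0.981, 0.196, 0.001]
wrist_force: [-1.8, 0.2, 9.4]
```

```bash
python3 -m jog '[0,0,-0.001,0,0,0,1,0,0,-0.001,0,0,0,0.8,0,0,-0.001,0,0,0,0.7,0,0,-0.001,0,0,0,0.6,0,0,-0.001,0,0,0,0.4,0,0,-0.001,0,0,0,0.2,0,0,-0.001,0,0,0,0,0,0,-0.001,0,0,0,0,0,0,-0.001,0,0,0,0,0,0,-0.02,0,0,0,0,0,0,-0.06,0,0,0,0,0,0,-0.11,0,0,0,0,0,0,-0.15,0,0,0,0,0,0,-0.15,0,0,0,0,0,0,-0.15,0,0,0,0]'
python3 - <<'E'
from bench import *;from h import *
a=camera("scene")
w=camera("wrist")
cv2.imwrite("pics/c4.png",np.hstack([cv2.resize(a["frame"][140:300,230:430,::-1],None,fx=2,fy=2),cv2.resize(w["frame"][:,:,::-1],(427,320))]))
print([d["xyz"] for d in spot_in(w,"drift")])
E
```

```text
time_s: 23.88
eef_pos: [0.3789, 0.1697, 0.2445]
eef_rot: [-0.0, 0.981, 0.196, -0.0]
wrist_force: [-0.9, -0.0, -0.2]
opening: 0.997
grasp_force: 0.0
[[0.4405, 0.2605, 0.1433], [0.3828, 0.1717, 0.1018]]
```

```bash
python3 -c "
import cv2;i=cv2.imread('pics/c4.png');cv2.imwrite('pics/c4b.png',cv2.resize(i,(800,310)))"
```

```text
(no output)
```

View pics/c4b.png

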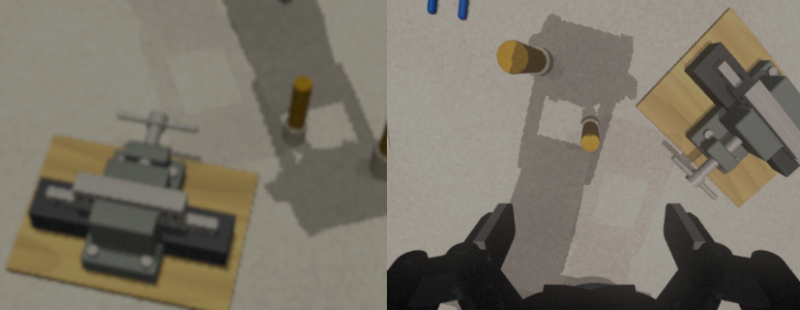

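The drift stands upright and released at (300,105), clear of the vise; the bar is level and the strips are in place. I'll hand in.

```bash
python3 -c "
from bench import *
print(hand_in())"
```

```text
the job is handed in; nothing more can be done
None
```

I pressed the bar down with firm pushes at tap_b, tap_a and last in the middle, stood the drift upright and released on clear bench, and handed in at about 24 s; the tap_b push reached about 28–30 N (above the 22–26 N aim, under the 34 N limit), and the strips look unmoved, but I could not measure their pinch directly and no verdict came back.

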